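Snap the column onto the sample stand

ROBOT

A 6-joint arm with a two-finger parallel gripper is mounted at the origin on a cart in front of the work surface, level with it; the furniture and walls round the work are solid. World frame = base frame: x ahead of the robot, y to its left, z up, the work surface at z = 0. Lengths are in m, angles in rad, forces in N, time in s.
With the tool pointing down it reaches from about 0.375 to 0.975 m from the base axis. Payload 3.8 kg.
Tool frame: the origin (TCP) lies at the very end of the fingers, on their centre line; the grasp point (between the pads) lies 19 mm behind it; z points along the fingers, y is the line along which they close (so a half turn about z gives the same grasp; the last joint's range is limited). The gripper opens to 85 mm and grips with 20 to 120 N. Pads are 22 mm wide; open, the fingers measure 114 mm over their backs; the gripper's body (76 mm by 85 mm) begins 54 mm behind the grasp point. The pads swing forward as they close: fully open they stand 13 mm farther back than shut.
Start: joints at [-1.265, 0.264, 1.604, -0, 1.274, -0.037], TCP at [0.227, -0.636, 0.231] pointing down, gripper open.
Joint ranges: [-2.63, 2.63], [-0.94, 2.18], [0.31, 2.57], [-1.31, 4.45], [0, 2.66], [-2.55, 2.55]. Speed limits (rad/s): [2.57, 2.57, 3.14, 3.14, 3.14, 3.14].

INTERFACE

Orientations are given as a unit quaternion [x, y, z, w].
In Python, from bench import env gives the robot as it stands.
- The arm moves only by the tool servo_tool, never from a script. Its argument "deltas" is one flat list of numbers, 6 for each row, row after row: the shift along the tool's x, y, z in mm, then the turn, a rotation vector about the tool's x, y, z in rad. In form: [x, y, z, rx, ry, rz, x, y, z, rx, ry, rz, ...]. A call has 1 to 10 rows; each row is the pose to reach, as a shift and turn from the pose commanded when the call began, along the tool's axes at that moment; what a row does not reach only later rows make up. A row lasts 1/12 s, in which the tool goes at most 41.7 mm and 7.16 degrees, less where a joint would pass 70% of its speed; a pose out of reach is approached as far as the arm can. A call with a gripper value outside its range is refused whole. "jaw" is the gripper command: -1 is shut, 1 is fully open, values between are in proportion, set as the call begins (left out, the last holds). The fingers move at their own pace and stop on an object; the grip force is fixed at half the most. Time passes only in rows, so rows that repeat a pose let the fingers close. It gives the time, the measured TCP pose, the force, the opening and the grip force at its end, in the units of the state.
- env.observe(): the state, without advancing time (a new reading comes with each control period).
- env.capture(name): name is "scene" or "top"; returns a dict with "frame" (480x640x3 uint8, blue, green, red), "mtx" (3x3 intrinsics, pixels), "k1" (the pictures are not rectified: a ray, as slopes to the right and down, at radius r is drawn at 1 + k1 r^2 times it, then the intrinsics apply), "view" (4x4, takes a point from world to camera coordinates). Camera axes: x right, y down, z forward; pixel columns grow to the right and rows downward; lengths in m; the calibration is good to about 2 mm. A picture is of the moment at which its call begins. There is no depth.
- env.hand_in(): hands the job in; it is judged then, once.
The state is a dict: "time_s": time; "qpos": joint angles; "dq": joint speeds; "joint_torque": joint torques, N m; "tool_pos": TCP position; "eef_rot": TCP orientation; "ft_force": force on the tool from outside, world axes, zero at the start; "ft_torque": the same for the moment, N m; "opening": finger opening in m; "grasp_force": force on a finger pad.
Only numpy, scipy, OpenCV 4.12 (cv2) and the standard library are available. Lean on these libraries where they do the work, as an engineer would, in place of code of your own. Each camera call takes 0.05 s, during which the arm holds its last target. There are 200 camera calls.

TASK

Put the sample stand together: take the hollow twelve-sided column with the square head, slide it down over the round-nosed stub of the grey stand base until it sits fully down on the base, and turn it until the stub's spring button snaps out through the hole in the column. Feel your way gently, never ramming or wrenching the column against the base, and leave it locked, upright and released. Do not knock about the other things on the worktop.

Things in the scene. Friction and masses are not known exactly. Their poses are not given: they have to be found in the camera images.
- column: Loose hollow aluminium column, 148 mm tall, 150 g, standing on its open flared mouth. Origin: centre of the mouth's lower rim; z up along it. Twelve-sided tube, 26.8 mm inside, 32.8 mm outside across flats, hollow to height 112. The lowest 8 mm flare to 36 mm inside (41 mm outside) at the rim. The wall has one hole, on the column's own -x side.
- column_head (a point): Centre of the column's solid square steel head, 34 x 34 mm and 36 mm high (heights 112 to 148 above the rim), its faces square to the column's x and y: the place to grip. On the axis, 130 mm above the rim. Behind the left place (x over 0.6 m, y -0.1 to 0.15) a fixed instrument with a raised magnifier, about 0.35 m tall, must be passed in front.
- column_hole (a point): Centre of the hole in the column's wall, 7.2 mm wide and 10 mm high, on the column's own -x side, 24 mm above its rim. Axes as the column's.
- stand_base: Fixed grey base, a plate 130 (x) x 110 (y) x 18 mm with a small ridge on top at its own -x edge and a boss 50 mm across in the middle, from which a stub rises. Origin: centre of the underside, on the stub's axis. With the column down and its hole within about 0.1 rad of the stub's button the button pops out; the column then cannot turn or be pulled off.
- shoulder (a point): Flat top of the boss, 26 mm above the worktop, on which the column's rim comes to rest; this point lies on the stub's axis. Axes as the base's.
- stub_nose (a point): Top of the steel stub, 24.6 mm in diameter with a hemispherical nose, 60 mm above the shoulder. A button stands out of its side 24 mm above the shoulder, roughly toward the base's own -x, but the stub was screwed in by hand: the true direction is anywhere within 0.8 rad either way about the vertical and no pose tells it. The stub stays put under the column.
- snap_button (a joint): Travel of the stub's spring button, a key 5.6 mm wide and 7 mm high, its end rounded above and below, standing 5.6 mm out of the stub: 0 = fully out, 0.007 m = fully in. Spring: 2 N at 0, 5 N at 0.0045, about where the column's inside holds it (0.003 to 0.006). The flared mouth presses it in as the column comes down, at 5 to 12 N downward; then it rubs as the column slides and turns.
- post: Bystander: a solid aluminium post 112 mm tall on a disc foot 44 mm across, with a round knob on top; no hole. Origin under its foot. It and the column may stand in either of two places, left or right of the base.
- flask: Bystander: conical flask, 157 mm tall, 82 mm across. Origin at the centre of its underside.
- dish: Bystander: closed petri dish, 91 mm across, 17 mm high. Origin under its centre.
- tape: Bystander: roll of tape lying flat, 104 mm across, 25 mm high. Origin under its centre.
- marker: Bystander: a marker lying on the worktop, 136 mm long along its y, 18 mm thick. Origin under its centre.
Mind the look-alikes: they are no part of the job. There is more than one size of the stand_base; the one meant has the size given above.

How it is judged:
On the way, in this order (a step that is already met when the one before it is completed fails the run):
1. the column is lifted clear of the worktop, more than 50 mm (height (world z) of column above 0.05 m), for 0.1 s.
2. the column has slid down over the stub and presses the button in (at least 2 mm) (horizontal distance between column and shoulder below 0.005 m and z of column in the frame of shoulder below 0.026 m and value of joint snap_button above 0.002 m), for 0.05 s.
At the end, for the whole second after the job is handed in: The column stands on the stub, upright within 0.06 rad and at rest, its lower rim within 3 mm of the shoulder and within 4 mm of its axis, and the spring button is out through the hole (less than 1.5 mm short of fully out); the column is released (horizontal distance between column and shoulder below 0.004 m and z of column in the frame of shoulder between -0.003 and 0.003 m and value of joint snap_button below 0.0015 m and angle between column's own z axis and vertical below 0.06 rad and linear speed of column below 0.01 m/s); the robot touches nothing.
It fails at once if the column is pressed against the stand base with more than 50 N (turning on hard once the button is out counts too) (contact force between column and stand_base above 50 N).
It fails at once if another thing (post, flask, dish, tape or marker) is knocked more than 30 mm from its place (distance of any of post, flask, dish, tape, marker from where it was at the start of the episode above 0.03 m).
It also fails if it takes over 58 s, if anything falls off the work surface, if the arm or the gripper's body presses on something with over 40 N, if the wrist force passes 120 N, or if a joint passes its speed limit or range.

## Working session

There is one attempt and no reset: what is moved stays moved. The work goes in short steps, Python scripts to look and compute and a tool call to move; the robot and the scene stay as the last step left them, time stands still between calls to the robot, and variables do not carry over. Pictures are saved under pics/ and viewed, at most 10 in all, crops included, and the job is handed in when it is done.

Besides the shell and the picture viewer there is one more tool, called as name(argument=value, ...) on one line, values as JSON. servo_tool: Moves the arm, as the interface text tells. Its arguments: {"type":"object","properties":{"deltas":{"type":"array"},"jaw":{"type":"number"}},"required":["deltas"]}

```bash
ls; mkdir -p pics; cat > h.py <<'E'
import numpy as np, cv2
from bench import env
from scipy.spatial.transform import Rotation as R
def ray(c,u,v):
    K=np.array(c["mtx"]);V=np.array(c["view"])
    d=np.array([(u-K[0,2])/K[0,0],(v-K[1,2])/K[1,1]]);s=d.copy()
    for _ in range(20): s=d/(1+c["k1"]*(s@s))
    Rm=V[:3,:3];o=-Rm.T@V[:3,3];return o,Rm.T@np.array([s[0],s[1],1])
def at(c,u,v,z):
    o,d=ray(c,u,v);return o+d*(z-o[2])/d[2]
def proj(c,p):
    K=np.array(c["mtx"]);V=np.array(c["view"]);q=V[:3,:3]@np.array(p)+V[:3,3];s=q[:2]/q[2]
    s=s*(1+c["k1"]*(s@s));return K[0,0]*s[0]+K[0,2],K[1,1]*s[1]+K[1,2]
E
python3 - <<'E'
from h import *
import pickle
for n in("scene","top"):
    c=env.capture(n);cv2.imwrite(f"pics/{n}0.png",c["frame"]);pickle.dump(c,open(n+"0.pkl","wb"))
    V=np.array(c["view"]);print(n,-V[:3,:3].T@V[:3,3],c["k1"],c["mtx"])
print(env.observe())
E
```

```text
pics
scene [-0.57475579  0.32170456  1.08918459] -0.06922603896741152 [[530.28398      0.         321.71682798]
 [  0.         530.28398    232.95981048]
 [  0.           0.           1.        ]]
top [ 0.13318894 -0.32122985  1.75840103] -0.021263334710494134 [[602.83761793   0.         335.83867908]
 [  0.         602.83761793 244.55764147]
 [  0.           0.           1.        ]]
{'time_s': 0.1, 'qpos': array([-1.26486999e+00,  2.64718700e-01,  1.60530750e+00,  2.08284602e-05,
        1.27371095e+00, -3.69019760e-02]), 'dq': array([-2.66418937e-04, -1.88067984e-03, -1.92356170e-03, -4.05631522e-05,
        2.11971047e-04,  5.62484784e-04]), 'joint_torque': array([-5.03190095e-04, -5.16705751e+01, -3.68593168e+01, -2.12027417e-04,
        6.25982400e-03, -2.34563430e-05]), 'tool_pos': array([ 0.22669544, -0.63505153,  0.23002115]), 'eef_rot': array([ 9.85344486e-01,  1.70572839e-01, -1.33930819e-04, -1.06389557e-03]), 'ft_force': array([-0.22755376,  0.31023909, -0.10358246]), 'ft_torque': array([ 0.01174358, -0.01409469,  0.00103231]), 'grasp_force': 0.0, 'opening': 0.08538616819642902}
```

View pics/scene0.png

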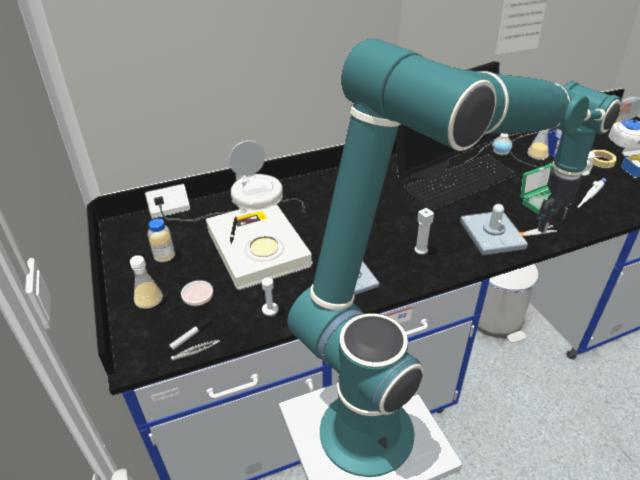

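View pics/top0.png

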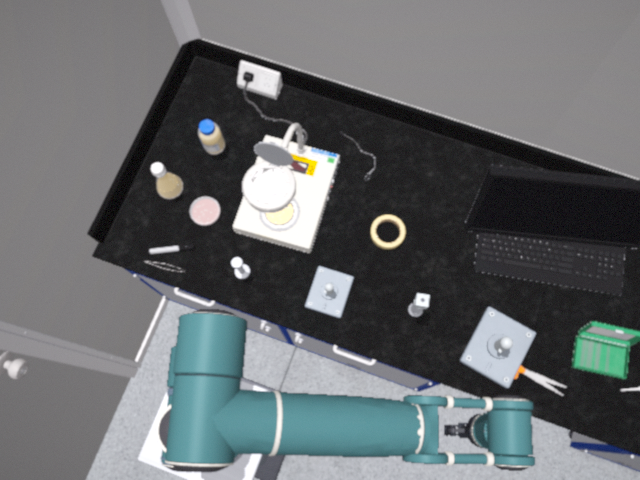

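The column (square head) is the right-hand one: scene (425,214), top (422,300). The post is at top (238,266). There are two bases, at top (329,291) and (498,346). I'll measure both and take a closer crop.

```bash
python3 - <<'E'
from h import *
import pickle
c=pickle.load(open("top0.pkl","rb"));f=c["frame"]
a=cv2.resize(f[255:330,295:365],None,fx=5.7,fy=5.7,interpolation=cv2.INTER_CUBIC)
a=cv2.resize(f[260:325,295:365],(400,371),interpolation=cv2.INTER_CUBIC)
b=cv2.resize(f[300:395,450:545],(400,400),interpolation=cv2.INTER_CUBIC)
d=cv2.resize(f[280:330,395:445],(400,400),interpolation=cv2.INTER_CUBIC)
im=np.zeros((400,800,3),np.uint8);im[:371,:400]=a;im[:,400:]=d
cv2.imwrite("pics/crop.png",im)
g=cv2.cvtColor(f,cv2.COLOR_BGR2GRAY)
for x0,y0,x1,y1 in((295,255,365,330),(450,300,545,395)):
    m=cv2.morphologyEx((g[y0:y1,x0:x1]>110).astype(np.uint8),cv2.MORPH_OPEN,np.ones((5,5)))
    cs=max(cv2.findContours(m,0,1)[0],key=cv2.contourArea)
    w=np.array([at(c,p[0][0]+x0,p[0][1]+y0,0.018)[:2] for p in cs],np.float32)
    print(cv2.minAreaRect(w), cv2.boxPoints(cv2.minAreaRect(w)).tolist())
E
```

```text
((0.4735095202922821, -0.17928102612495422), (0.13249710202217102, 0.11277620494365692), 1.5399590730667114) [[0.4057695269584656, -0.12469365447759628], [0.40880030393600464, -0.23742914199829102], [0.5412495136260986, -0.23386839032173157], [0.5382187366485596, -0.12113291025161743]]
((0.4801436960697174, -0.7322817444801331), (0.2405117303133011, 0.18576152622699738), 79.3597183227539) [[0.3666555881500244, -0.833320140838623], [0.5492231249809265, -0.8676196336746216], [0.5936318039894104, -0.6312433481216431], [0.4110642671585083, -0.5969438552856445]]
```

View pics/crop.png

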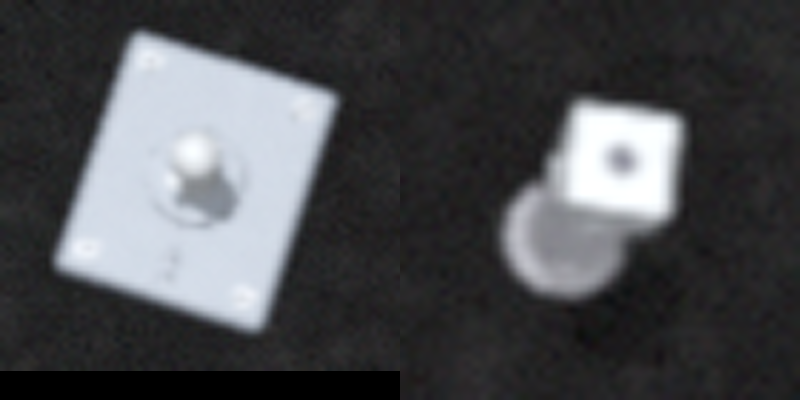

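```bash
python3 - <<'E'
from h import *
import pickle
t=pickle.load(open("top0.pkl","rb"));s=pickle.load(open("scene0.pkl","rb"))
f=s["frame"]
im=np.zeros((600,800,3),np.uint8)
im[:,:400]=cv2.resize(f[200:260,403:443],(400,600),interpolation=cv2.INTER_CUBIC)
im[:400,400:]=cv2.resize(f[255:305,335:385],(400,400),interpolation=cv2.INTER_CUBIC)
cv2.imwrite("pics/crop2.png",im)
# head corners from top crop (x-400)/8+395, y/8+280
cor=[(575,100),(683,117),(672,219),(563,203)]
w=[at(t,395+(x-400)/8-.44,280+y/8-.44,.148) for x,y in cor]
print(np.round(w,4),np.mean(w,0))
for i in range(4):
    d=w[(i+1)%4]-w[i];print(np.linalg.norm(d),np.degrees(np.arctan2(d[1],d[0]))%90)
print("foot",at(t,395+165/8,280+242/8,.004))
k=5.71
P=lambda x,y,z:at(t,295-.4+x/k,260-.4+y/k,z)
print("nose",P(195,150,.078),"boss",P(197,178,.026),"mark",P(172,262,.018))
print("nose dir of cam")
g=cv2.cvtColor(t["frame"],cv2.COLOR_BGR2GRAY)
print(proj(s,[.4735,-.179,.026]),proj(s,[.4735,-.179,.086]))
# post, tape etc
print("post",at(t,238,262,.112),"tape",at(t,388,232,.02))
E
```

```text
[[ 0.5269 -0.4152  0.148 ]
 [ 0.5339 -0.4516  0.148 ]
 [ 0.4991 -0.4586  0.148 ]
 [ 0.4917 -0.4222  0.148 ]] [ 0.51291582 -0.43689285  0.148     ]
0.037026460299445015 10.799065050424872
0.03549414002980679 11.457126733317295
0.03709973645882605 11.452290935315858
0.03591634085259659 11.336336784942029
foot [ 0.5094041  -0.43804551  0.004     ]
nose [ 0.47582962 -0.17890602  0.078     ] boss [ 0.47300267 -0.18052181  0.026     ] mark [ 0.42904165 -0.18293792  0.018     ]
nose dir of cam
(np.float64(353.29268048028433), np.float64(271.8470812295941)) (np.float64(353.7779675872868), np.float64(256.4957643725794))
post [0.44591565 0.08267719 0.112     ] tape [ 0.70519013 -0.28507977  0.02      ]
```

View pics/crop2.png

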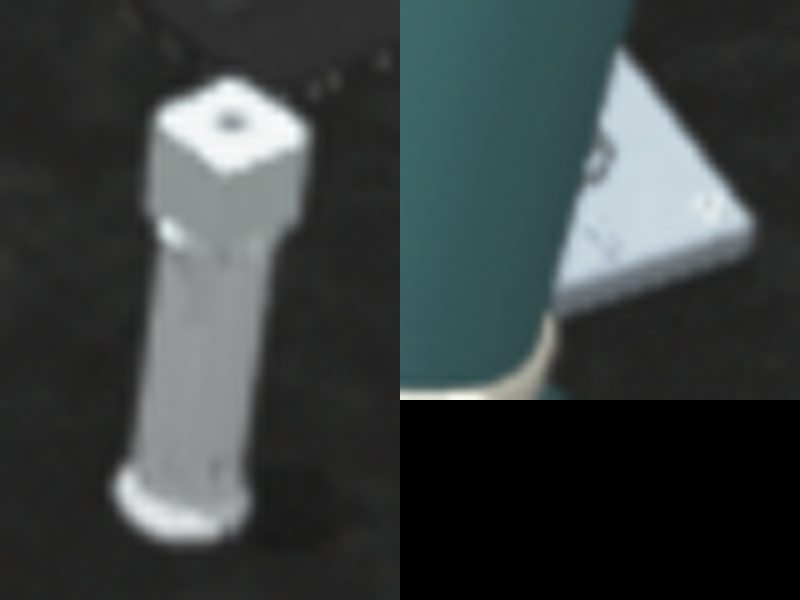

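```bash
python3 - <<'E'
from h import *
import pickle
s=pickle.load(open("scene0.pkl","rb"))
b=np.array([.511,-.437,0])
print("axis foot",proj(s,b),"top",proj(s,b+[0,0,.148]))
for k in range(4):
    y=np.radians(11.3+90*k);p=b+[-.0164*np.cos(y),-.0164*np.sin(y),.024]
    u=np.array(proj(s,p));print(k,u,"crop",(u-[403,200])*10+5)
o=env.observe();M=R.from_quat(o["eef_rot"]);print(np.round(M.as_matrix(),3))
E
```

```text
axis foot (np.float64(422.1351322563353), np.float64(249.40989137076807)) top (np.float64(427.203155436172), np.float64(211.78655919648102))
0 [426.41241842 246.34534911] crop [239.12418415 468.45349113]
1 [426.83093253 241.75112567] crop [243.30932535 422.51125674]
2 [419.47860296 240.86661853] crop [169.78602961 413.66618529]
3 [418.98241996 245.44209504] crop [164.82419965 459.42095041]
[[ 0.942  0.336 -0.001]
 [ 0.336 -0.942  0.002]
 [ 0.    -0.002 -1.   ]]
```

The dark spot at scene crop (217,465) matches the predicted hole for column yaw of about 11°, on the side facing the robot. The left base has the right size (132 x 113 mm). I'll move over the column.

servo_tool(deltas=[335,-90,0,0,0,0.145,335,-90,0,0,0,0.145,335,-90,0,0,0,0.145,335,-90,0,0,0,0.145,335,-90,0,0,0,0.145,335,-90,0,0,0,0.145,335,-90,0,0,0,0.145,335,-90,0,0,0,0.145,335,-90,0,0,0,0.145,335,-90,0,0,0,0.145], jaw=1)

```text
time_s: 0.93
tool_pos: [0.515, -0.4353, 0.2305]
eef_rot: [0.995, 0.101, 0.0, -0.001]
ft_force: [0.1, -0.4, -0.4]
opening: 0.0851
grasp_force: 0.0
```

```bash
python3 - <<'E'
from h import *
import pickle
im=np.zeros((600,800,3),np.uint8)
s=env.capture("scene");t=env.capture("top")
pickle.dump((s,t),open("c1.pkl","wb"))
im[:480,:400]=cv2.resize(s["frame"][240:300,330:380],(400,480),interpolation=cv2.INTER_CUBIC)
im[:400,400:]=cv2.resize(t["frame"][265:315,305:355],(400,400),interpolation=cv2.INTER_CUBIC)
cv2.imwrite("pics/crop3.png",im)
print(env.observe()["tool_pos"])
E
```

```text
[ 0.51201101 -0.4379572   0.23060178]
```

View pics/crop3.png

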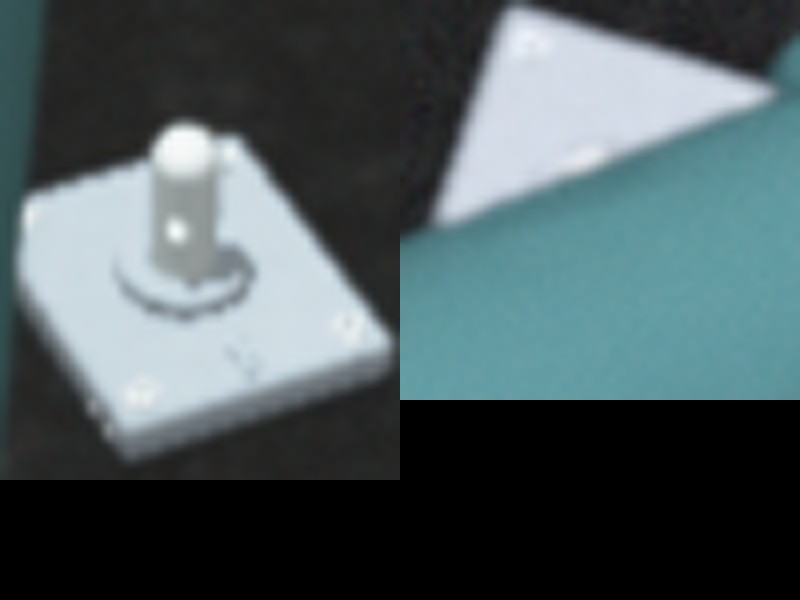

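The scene crop shows the stub with its button as a bright spot at crop (175,231), that is, pixel (351.4,268.4). This gives the button's direction; I'll fit it.

```bash
python3 - <<'E'
from h import *
import pickle
s,_=pickle.load(open("c1.pkl","rb"));t=pickle.load(open("top0.pkl","rb"))
print("scene nose",at(s,330+184/8-.45,240+154/8-.45,.0737),"top",at(t,295-.4+195/5.71,260-.4+150/5.71,.0737))
g=cv2.cvtColor(s["frame"],cv2.COLOR_BGR2GRAY)
print(g[264:275,346:360])
b=np.array([.4745,-.180,0])
tp=lambda p:(np.array(proj(s,p))-[330,240])*8+4
print("sphere centre crop",tp(b+[0,0,.0737]))
for a in range(130,200,10):
    y=np.radians(a);print(a,tp(b+[.0175*np.cos(y),.0175*np.sin(y),.050]))
E
```

```text
scene nose [ 0.47839365 -0.17762114  0.0737    ] top [ 0.47670641 -0.17854183  0.0737    ]
[[216 216 204 170 158 156 151 149 151 150 151 186 211 216]
 [215 215 203 170 158 156 150 149 151 150 150 183 211 215]
 [216 215 203 170 159 160 154 150 151 150 150 182 211 216]
 [216 214 202 170 163 196 186 159 151 150 152 192 213 217]
 [216 214 203 170 173 233 231 182 154 149 153 203 216 216]
 [216 215 204 170 168 224 228 181 155 149 152 201 213 214]
 [217 215 202 169 158 171 179 160 152 149 148 170 178 182]
 [217 215 195 166 157 152 149 150 150 150 145 139 135 140]
 [216 215 194 166 158 154 149 150 151 148 143 133 130 130]
 [216 216 207 184 166 157 152 150 150 147 138 132 131 136]
 [212 216 215 207 191 178 165 151 146 146 142 140 144 171]]
sphere centre crop [194.79070354 159.25823878]
130 [172.37666201 236.50658621]
140 [180.22558931 238.66099491]
150 [188.48090323 239.87715307]
160 [196.88566831 240.11614482]
170 [205.17783819 239.37025495]
180 [213.09904059 237.66325984]
190 [220.4032187  235.04956632]
```

servo_tool(deltas=[0,0,-0.5,0,0,0,-1,0,40,0,0,0,-1,0,80,0,0,0,-1,0,110,0,0,0,-1,0,119,0,0,0,-1,0,119,0,0,0], jaw=1)

```text
time_s: 1.53
tool_pos: [0.5075, -0.4377, 0.1082]
eef_rot: [0.995, 0.098, -0.003, -0.003]
ft_force: [-0.4, -0.1, 0.2]
opening: 0.0853
grasp_force: 0.0
```

servo_tool(deltas=[0,0,0,0,0,0,0,0,0,0,0,0,0,0,0,0,0,0,0,0,0,0,0,0,0,0,0,0,0,0,0,0,0,0,0,0,0,0,0,0,0,0,0,0,0,0,0,0], jaw=-1)

```text
time_s: 2.2
tool_pos: [0.5124, -0.4397, 0.1149]
eef_rot: [0.995, 0.099, 0.001, 0.002]
ft_force: [0.4, -0.3, 5.7]
opening: 0.0334
grasp_force: 60.0
```

```bash
python3 - <<'E'
from h import *
o=env.observe();print(o["tool_pos"],o["ft_force"],o["qpos"],o["opening"])
print(np.round(R.from_quat(o["eef_rot"]).as_matrix(),3))
E
```

```text
[ 0.51244999 -0.43965516  0.11493197] [ 0.41400118 -0.2578979   5.68421865] [-7.45864165e-01  3.50172696e-01  1.71543232e+00 -2.47115743e-04
  1.07174048e+00  6.26964666e-01] 0.033369289396284564
[[ 0.98   0.197  0.003]
 [ 0.197 -0.98  -0.003]
 [ 0.002  0.004 -1.   ]]
```

servo_tool(deltas=[0,0,0,0,0,0,0,0,0,0,0,0,0,0,0,0,0,0,0,0,0,0,0,0], jaw=1)

```text
time_s: 2.53
tool_pos: [0.5109, -0.4382, 0.1118]
eef_rot: [0.995, 0.099, -0.0, -0.0]
ft_force: [-0.7, -0.7, 0.4]
opening: 0.0796
grasp_force: 0.0
```

servo_tool(deltas=[0,0,0,0,0,-0.125,0,0,0,0,0,-0.25,0,0,0,0,0,-0.375,0,0,0,0,0,-0.5,0,0,0,0,0,-0.625,0,0,0,0,0,-0.75,0,0,0,0,0,-0.875,0,0,0,0,0,-1.0,0,0,0,0,0,-1.125,0,0,0,0,0,-1.25], jaw=1)

```text
time_s: 3.37
tool_pos: [0.5109, -0.4383, 0.1118]
eef_rot: [0.747, 0.665, -0.0, -0.0]
ft_force: [-0.2, 0.4, 0.1]
opening: 0.0855
grasp_force: 0.0
```

servo_tool(deltas=[0,0,0,0,0,-0.12,0,0,0,0,0,-0.24,0,0,0,0,0,-0.321,0,0,0,0,0,-0.321,0,0,0,0,0,-0.321,0,0,0,0,0,-0.321], jaw=1)

```text
time_s: 3.87
tool_pos: [0.511, -0.4384, 0.112]
eef_rot: [0.635, 0.773, 0.0, -0.0]
ft_force: [0.1, 0.0, 0.3]
opening: 0.0851
grasp_force: 0.0
```

servo_tool(deltas=[0,0,0,0,0,0,0,0,0,0,0,0,0,0,0,0,0,0,0,0,0,0,0,0,0,0,0,0,0,0,0,0,0,0,0,0,0,0,0,0,0,0,0,0,0,0,0,0,0,0,0,0,0,0], jaw=-1)

```text
time_s: 4.62
tool_pos: [0.5114, -0.4386, 0.1125]
eef_rot: [0.634, 0.774, 0.0, 0.0]
ft_force: [0.2, 0.4, 1.1]
opening: 0.0333
grasp_force: 61.1
```

servo_tool(deltas=[0,0,-15,0,0,0,0,0,-45,0,0,0,0,0,-80,0,0,0,0,0,-112,0,0,0,0,0,-115,0,0,0,0,0,-115,0,0,0], jaw=-1)

```text
time_s: 5.12
tool_pos: [0.5123, -0.4398, 0.2306]
eef_rot: [0.634, 0.774, -0.0, 0.003]
ft_force: [-0.3, 0.6, -2.1]
opening: 0.0334
grasp_force: 61.0
```

servo_tool(deltas=[20,1,0,0,0,0.03,50,3,0,0,0,0.08,85,5,0,0,0,0.13,120,7,0,0,0,0.18,155,9,0,0,0,0.23,190,11,0,0,0,0.28,220,13,0,0,0,0.33,248,14,0,0,0,0.37,260,15,0,0,0,0.37,260,15,0,0,0,0.37], jaw=-1)

```text
time_s: 5.95
tool_pos: [0.4728, -0.1778, 0.2248]
eef_rot: [0.764, 0.645, -0.001, -0.002]
ft_force: [-0.5, -0.5, -2.8]
opening: 0.0338
grasp_force: 60.8
```

servo_tool(deltas=[0,0,0,0,0,0,0,0,0,0,0,0,0,0,0,0,0,0])

```text
time_s: 6.2
tool_pos: [0.4748, -0.1818, 0.2267]
eef_rot: [0.765, 0.643, -0.0, -0.0]
ft_force: [-0.6, 0.2, -3.0]
opening: 0.0336
grasp_force: 60.8
```

```bash
python3 - <<'E'
from h import *
import pickle
s=env.capture("scene");t=env.capture("top");pickle.dump((s,t),open("c2.pkl","wb"))
im=np.zeros((600,800,3),np.uint8)
im[:600,:400]=cv2.resize(s["frame"][200:290,325:385],(400,600),interpolation=cv2.INTER_CUBIC)
im[:400,400:]=cv2.resize(t["frame"][240:320,295:375],(400,400),interpolation=cv2.INTER_CUBIC)
cv2.imwrite("pics/crop4.png",im)
o=env.observe();print(o["tool_pos"],o["ft_force"],o["qpos"],np.round(R.from_quat(o["eef_rot"]).as_matrix(),3))
E
```

```text
[ 0.47481856 -0.18179183  0.22701035] [ 0.82497848 -0.47297195 -1.65139037] [-4.14455941e-01 -5.07577504e-02  1.95834964e+00 -2.89121751e-04
  1.23436353e+00 -2.41164614e-01] [[ 0.172  0.985 -0.   ]
 [ 0.985 -0.172 -0.   ]
 [-0.    -0.    -1.   ]]
```

View pics/crop4.png

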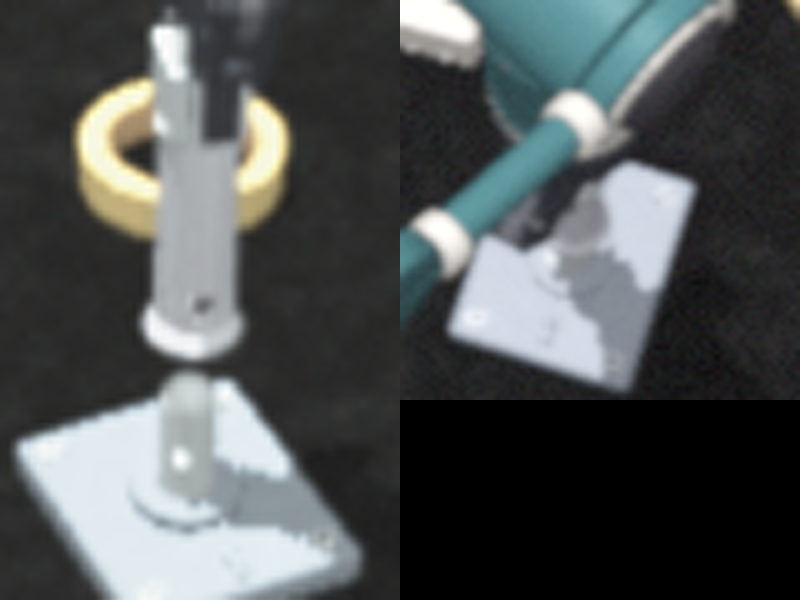

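```bash
python3 - <<'E'
from h import *
import pickle
s,t=pickle.load(open("c2.pkl","rb"))
k=400/60.
pc=lambda p:(np.array(proj(s,p))-[325,200]+.5)*k
c=np.array([.4748,-.1818])
print("col pred rim",pc([*c,.1145]),"mid",pc([*c,.18]))
for p in([.474,-.18],[.4748,-.1818],[.4768,-.1818]): print(p,"stub mid",pc([*p,.056]),"sphere",pc([*p,.0737]))
g=cv2.cvtColor(s["frame"],cv2.COLOR_BGR2GRAY)
for v in(238,242,258,260,262,264): print(v,g[v,342:364])
E
```

```text
col pred rim [201.47370576 326.15665776] mid [205.35775322 205.77222104]
[0.474, -0.18] stub mid [195.16178162 430.48181382] sphere [196.13294531 400.08017924]
[0.4748, -0.1818] stub mid [198.14956004 428.31318055] sphere [199.14133632 397.91746998]
[0.4768, -0.1818] stub mid [196.26794327 425.5175763 ] sphere [197.2450805  395.13020004]
238 [ 43  42  42  41  44  69 151 173 177 175 172 173 172 173 175 171 167 158
 105  57  43  43]
242 [ 42  42  40  41  40  70 154 173 176 172 172 174 172 173 173 169 167 154
  96  50  43  44]
258 [ 44  44  45  46  44  46  69 138 177 199 208 212 210 202 189 219 242 233
 164  86  50  46]
260 [ 51  67  85 105 132 184 192 212 203 199 203 208 205 198 191 214 229 235
 233 212 140  72]
262 [204 217 231 233 233 234 225 196 186 180 177 180 181 177 175 212 230 235
 234 233 226 160]
264 [232 232 232 232 234 233 224 193 181 177 171 170 172 171 172 211 230 233
 233 233 233 232]
```

The view shows the column just above the stub, hole at crop (203,304), button at (181,458). Lateral alignment is within about 1.5 mm. I'll correct that and lower over the nose gently.

servo_tool(deltas=[1,-1,8,0,0,0,1,-1,16,0,0,0,1,-1,22,0,0,0,1,-1,28,0,0,0,1,-1,32,0,0,0,1,-1,35,0,0,0,1,-1,38,0,0,0,1,-1,41,0,0,0,1,-1,44,0,0,0,1,-1,46,0,0,0])

```text
time_s: 7.13
tool_pos: [0.4739, -0.1795, 0.181]
eef_rot: [0.765, 0.644, 0.0, 0.0]
ft_force: [-0.9, -0.2, -1.9]
opening: 0.0334
grasp_force: 60.9
```

servo_tool(deltas=[0,0,2,0,0,0,0,0,4,0,0,0,0,0,6,0,0,0,0,0,8,0,0,0,0,0,10,0,0,0,0,0,11,0,0,0,0,0,11,0,0,0])

```text
time_s: 7.72
tool_pos: [0.4737, -0.1795, 0.1699]
eef_rot: [0.765, 0.644, -0.0, -0.0]
ft_force: [0.2, 0.7, -2.3]
opening: 0.0332
grasp_force: 60.9
```

servo_tool(deltas=[0,0,2,0,0,0,0,0,4,0,0,0,0,0,6,0,0,0,0,0,8,0,0,0,0,0,9,0,0,0,0,0,10,0,0,0,0,0,11,0,0,0,0,0,12,0,0,0,0,0,12,0,0,0])

```text
time_s: 8.47
tool_pos: [0.4737, -0.1793, 0.1584]
eef_rot: [0.765, 0.644, -0.0, -0.0]
ft_force: [-3.2, 2.3, 2.8]
opening: 0.0333
grasp_force: 61.7
```

servo_tool(deltas=[0,0,1.5,0,0,0,0,0,3,0,0,0,0,0,4.5,0,0,0,0,0,6,0,0,0,0,0,7.5,0,0,0,0,0,9,0,0,0,0,0,10.5,0,0,0,0,0,12,0,0,0,0,0,12,0,0,0])

```text
time_s: 9.22
tool_pos: [0.4733, -0.1792, 0.1453]
eef_rot: [0.765, 0.644, -0.0, -0.001]
ft_force: [-4.3, 3.1, -2.6]
opening: 0.0333
grasp_force: 60.9
```

servo_tool(deltas=[0,0,1,0,0,0,0,0,2,0,0,0,0,0,3,0,0,0,0,0,4,0,0,0,0,0,5,0,0,0,0,0,5.5,0,0,0,0,0,6,0,0,0,0,0,6,0,0,0])

```text
time_s: 9.88
tool_pos: [0.4739, -0.1794, 0.1401]
eef_rot: [0.765, 0.644, 0.0, -0.0]
ft_force: [-3.9, 3.6, -1.3]
opening: 0.0335
grasp_force: 61.3
```

servo_tool(deltas=[0,0,0.5,0,0,0,0,0,1,0,0,0,0,0,1.5,0,0,0,0,0,1.5,0,0,0,0,0,1.5,0,0,0])

```text
time_s: 10.3
tool_pos: [0.4738, -0.1795, 0.1386]
eef_rot: [0.765, 0.644, -0.0, -0.0]
ft_force: [-3.1, 3.3, -0.4]
opening: 0.033
grasp_force: 61.2
```

servo_tool(deltas=[0,0,0.4,0,0,0,0,0,0.8,0,0,0,0,0,1.2,0,0,0,0,0,1.2,0,0,0])

```text
time_s: 10.63
tool_pos: [0.474, -0.1795, 0.1383]
eef_rot: [0.765, 0.644, 0.0, -0.0]
ft_force: [-5.4, 4.0, 4.0]
opening: 0.033
grasp_force: 61.9
```

Seated with about 6 N. Now turning toward the button, with the expected snap at about +0.40 rad.

servo_tool(deltas=[0,0,0,0,0,0.04,0,0,0,0,0,0.08,0,0,0,0,0,0.12,0,0,0,0,0,0.16,0,0,0,0,0,0.2,0,0,0,0,0,0.23,0,0,0,0,0,0.25,0,0,0,0,0,0.25])

```text
time_s: 11.3
tool_pos: [0.4734, -0.1804, 0.1383]
eef_rot: [0.84, 0.543, -0.001, 0.0]
ft_force: [-6.3, 0.7, 4.0]
opening: 0.0335
grasp_force: 61.8
```

```bash
cat > o.py <<'E'
from h import *
o=env.observe();m=R.from_quat(o["eef_rot"]).as_matrix()
print(o["tool_pos"],o["ft_force"].round(2),o["ft_torque"].round(3),"hole",np.degrees(np.arctan2(m[1,0],m[0,0]))+90)
E
python3 o.py
```

```text
[ 0.47344715 -0.18044334  0.13827699] [-6.31  0.7   3.95] [0.289 1.872 0.051] hole 155.81840923421134
```

servo_tool(deltas=[0,0,0,0,0,0.02,0,0,0,0,0,0.04,0,0,0,0,0,0.06,0,0,0,0,0,0.06,0,0,0,0,0,0.06])

```text
time_s: 11.72
tool_pos: [0.4734, -0.1803, 0.1383]
eef_rot: [0.855, 0.518, -0.001, 0.0]
ft_force: [-7.0, 1.5, 4.9]
opening: 0.0334
grasp_force: 61.8
```

```bash
python3 o.py
```

```text
[ 0.47340366 -0.18032772  0.13827118] [-7.03  1.48  4.88] [0.371 1.878 0.07 ] hole 152.4149989669686
```

servo_tool(deltas=[0,0,0,0,0,0.02,0,0,0,0,0,0.04,0,0,0,0,0,0.05,0,0,0,0,0,0.05,0,0,0,0,0,0.05])

```text
time_s: 12.13
tool_pos: [0.4733, -0.1803, 0.1383]
eef_rot: [0.868, 0.497, -0.001, 0.0]
ft_force: [-6.7, 0.5, 4.9]
opening: 0.0335
grasp_force: 61.8
```

```bash
python3 o.py
```

```text
[ 0.47334689 -0.18029439  0.138275  ] [-6.68  0.54  4.94] [0.427 1.897 0.124] hole 149.55749766179582
```

servo_tool(deltas=[0,0,0,0,0,0.02,0,0,0,0,0,0.04,0,0,0,0,0,0.05,0,0,0,0,0,0.05,0,0,0,0,0,0.05])

```text
time_s: 12.55
tool_pos: [0.474, -0.1802, 0.1383]
eef_rot: [0.88, 0.475, -0.0, 0.001]
ft_force: [-5.5, 1.6, 3.8]
opening: 0.0335
grasp_force: 62.1
```

```bash
python3 o.py
```

```text
[ 0.47398512 -0.18018559  0.13831196] [-5.55  1.61  3.75] [0.424 1.44  0.032] hole 146.6740299968789
```

servo_tool(deltas=[0,0,0,0,0,0.02,0,0,0,0,0,0.04,0,0,0,0,0,0.04,0,0,0,0,0,0.04])

```text
time_s: 12.88
tool_pos: [0.4739, -0.1802, 0.1383]
eef_rot: [0.889, 0.457, -0.0, 0.001]
ft_force: [-6.2, 1.4, 4.5]
opening: 0.0331
grasp_force: 62.1
```

```bash
python3 o.py
```

```text
[ 0.47386039 -0.18018757  0.13832879] [-6.25  1.43  4.55] [0.488 1.551 0.042] hole 144.3866099616091
```

servo_tool(deltas=[0,0,0,0,0,0.02,0,0,0,0,0,0.04,0,0,0,0,0,0.04,0,0,0,0,0,0.04])

```text
time_s: 13.22
tool_pos: [0.4738, -0.1802, 0.1383]
eef_rot: [0.898, 0.439, -0.0, 0.0]
ft_force: [-5.9, 1.7, 4.1]
opening: 0.0334
grasp_force: 62.1
```

```bash
python3 o.py
```

```text
[ 0.47377684 -0.18017714  0.13828037] [-5.91  1.66  4.07] [0.467 1.693 0.018] hole 142.08829684033645
```

servo_tool(deltas=[0,0,0,0,0,0.02,0,0,0,0,0,0.04,0,0,0,0,0,0.04,0,0,0,0,0,0.04])

```text
time_s: 13.55
tool_pos: [0.4738, -0.1801, 0.1383]
eef_rot: [0.907, 0.421, -0.0, 0.0]
ft_force: [-6.2, 1.0, 4.8]
opening: 0.0328
grasp_force: 62.1
```

```bash
python3 o.py
```

```text
[ 0.47380285 -0.18013065  0.13831408] [-6.21  1.01  4.8 ] [0.462 1.764 0.108] hole 139.80029522154388
```

servo_tool(deltas=[0,0,0,0,0,0.02,0,0,0,0,0,0.04,0,0,0,0,0,0.05,0,0,0,0,0,0.05])

```text
time_s: 13.88
tool_pos: [0.4738, -0.1801, 0.1383]
eef_rot: [0.917, 0.398, -0.0, 0.0]
ft_force: [-5.2, 2.2, 4.6]
opening: 0.033
grasp_force: 62.1
```

```bash
python3 o.py
```

```text
[ 0.47375464 -0.18006635  0.13829495] [-5.16  2.16  4.64] [0.523 1.645 0.045] hole 136.91815124938415
```

```bash
python3 - <<'E'
from h import *
s=env.capture("scene")
cv2.imwrite("pics/crop5.png",cv2.resize(s["frame"][215:290,325:385],(480,600),interpolation=cv2.INTER_CUBIC))
E
```

```text
(no output)
```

View pics/crop5.png

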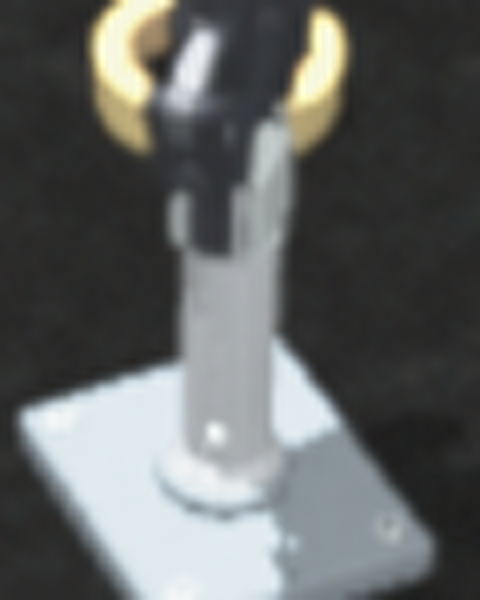

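The button shows as a bright spot in the hole at crop (214,432), so it has come out. I'll check the lock by turning back a little.

servo_tool(deltas=[0,0,0,0,0,-0.02,0,0,0,0,0,-0.04,0,0,0,0,0,-0.06,0,0,0,0,0,-0.06])

```text
time_s: 14.27
tool_pos: [0.4742, -0.1799, 0.1383]
eef_rot: [0.905, 0.426, 0.0, 0.0]
ft_force: [-5.0, 2.6, 3.7]
opening: 0.0333
grasp_force: 62.0
```

```bash
python3 o.py
```

```text
[ 0.47418312 -0.1798867   0.13831005] [-4.98  2.57  3.66] [ 0.721  1.31  -0.014] hole 140.3930049036898
```

servo_tool(deltas=[0,0,0,0,0,-0.02,0,0,0,0,0,-0.04,0,0,0,0,0,-0.04,0,0,0,0,0,-0.04])

```text
time_s: 14.6
tool_pos: [0.4743, -0.1796, 0.1383]
eef_rot: [0.896, 0.443, 0.0, 0.0]
ft_force: [-5.2, 2.8, 3.8]
opening: 0.0333
grasp_force: 62.0
```

```bash
python3 o.py
```

```text
[ 0.47427009 -0.17964448  0.13829347] [-5.24  2.78  3.79] [ 0.863  1.274 -0.067] hole 142.63332681342732
```

servo_tool(deltas=[0,0,0,0,0,0.025,0,0,0,0,0,0.05,0,0,-1,0,0,0.05,0,0,-2,0,0,0.05,0,0,-3,0,0,0.05,0,0,-4,0,0,0.05,0,0,-4,0,0,0.05,0,0,-4,0,0,0.05])

```text
time_s: 15.27
tool_pos: [0.4738, -0.1797, 0.1405]
eef_rot: [0.907, 0.421, -0.0, 0.0]
ft_force: [1.2, -1.0, -12.9]
opening: 0.0335
grasp_force: 60.9
```

```bash
python3 o.py
```

```text
[ 0.47379421 -0.17967325  0.1405391 ] [  1.18  -1.01 -12.85] [-0.26  -0.122  0.025] hole 139.78624092605438
```

Pulling up gives −12.9 N after about 2 mm, so it's locked. I'll set it back down, release and retreat.

servo_tool(deltas=[0,0,1,0,0,0,0,0,2,0,0,0,0,0,3,0,0,0,0,0,3.4,0,0,0,0,0,3.4,0,0,0])

```text
time_s: 15.68
tool_pos: [0.4742, -0.1797, 0.1392]
eef_rot: [0.907, 0.421, 0.0, 0.0]
ft_force: [-3.6, 1.6, 1.9]
opening: 0.0332
grasp_force: 62.7
```

servo_tool(deltas=[0,0,0,0,0,0,0,0,0,0,0,0,0,0,0,0,0,0,0,0,0,0,0,0,0,0,0,0,0,0,0,0,0,0,0,0], jaw=1)

```text
time_s: 16.18
tool_pos: [0.4742, -0.1796, 0.1383]
eef_rot: [0.907, 0.421, 0.0, 0.0]
ft_force: [0.2, 0.6, -0.5]
opening: 0.0853
grasp_force: 0.0
```

servo_tool(deltas=[0,0,-5,0,0,0,0,0,-20,0,0,0,0,0,-45,0,0,0,0,0,-75,0,0,0,0,0,-105,0,0,0,0,0,-130,0,0,0,0,0,-130,0,0,0,0,0,-130,0,0,0], jaw=1)

```text
time_s: 16.85
tool_pos: [0.4752, -0.1801, 0.2708]
eef_rot: [0.907, 0.421, 0.002, 0.002]
ft_force: [-0.1, 0.0, -0.8]
opening: 0.0853
grasp_force: 0.0
```

```bash
python3 o.py; python3 - <<'E'
from h import *
s=env.capture("scene")
cv2.imwrite("pics/crop6.png",cv2.resize(s["frame"][200:290,325:385],(400,600),interpolation=cv2.INTER_CUBIC))
E
```

```text
[ 0.47522701 -0.18009631  0.27080339] [-0.07  0.02 -0.78] [ 0.031 -0.01  -0.004] hole 139.77909530998392
```

View pics/crop6.png

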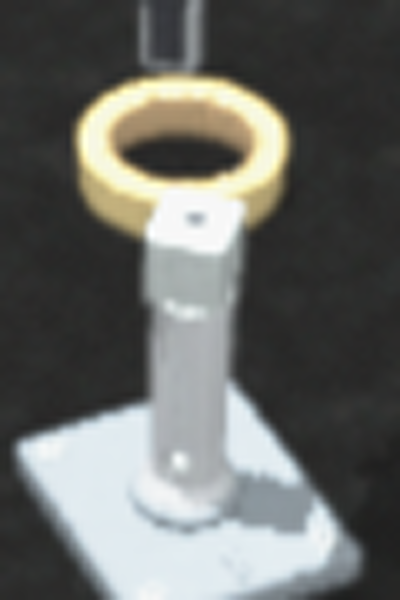

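The column stands upright on the base, released, with the button showing at crop (180,460).

```bash
python3 -c "
from bench import env
print(env.hand_in())"
```

```text
the job is handed in; nothing more can be done
None
```

I handed the job in at about 17 s of robot time: the column is down on the base, upright and released, with the spring button out through the hole; it held against a 13 N upward pull, and `hand_in()` gave no verdict.

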